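# Set the spray-gun air pressure and relock the regulator

## Task

The air for the cocoa-butter spray gun has crept down because the regulator's locking ring was hardly nipped. Slacken the ring by its red handle, turn the blue setting knob inside it until the gauge needle points at the red set hand, then tighten the ring again by feel - firm, about 6 N at its handle, not cranked down - without shifting the setting. Handle ring and knob one at a time, and keep off the gauge and the things lying about.

Things in the scene. Friction and masses are not known exactly. Their poses are not given: they have to be found in the camera images.
- air_station: Air station bolted to the bench: 240 x 150 mm steel plate, 62 mm square regulator body, grey bonnet, gauge. Origin: on the bench under the regulator's vertical axis; x points to the gauge, z up. Only ring, handle and knob stand above 135 mm; the gauge reaches 120 mm high, its nearest edge 70 mm from the axis.
- lever_handle (a point): Middle of the red upright handle of the locking ring (14 mm diameter, from 147 to 184 mm above the bench; this point at 168 mm), 58 mm from the regulator's vertical axis, on a flat steel lever whose top is at 147 mm. Pinch or push it there and go round the axis: clockwise from above tightens. At the start it points to the station's -y, give or take 0.1 rad.
- knob_grip (a point): Point on the regulator's vertical axis 175 mm above the bench, about 9 mm below the top of the setting knob: grip the knob here across its diameter, fingertips above the ring's top (152 mm) and fingers clear of the ring's handle. It does not turn with the knob.
- lock_ring: OUTER: black locking ring, 60 mm diameter, 134 to 152 mm above the bench, with a lever and red handle. Origin: axis, ring's underside. Starts weakly tight; 0.4 rad counter-clockwise always frees it. Slack it moves with about 1 N at the handle; once it bites, the force grows by about 8 N per rad; it stays as left. Where it bites depends on how far the knob is screwed in: it has to be felt.
- set_knob: INNER: blue fluted setting knob, 34 mm diameter, 156 to 184 mm above the bench, on the same axis, 4 mm clear above the ring. Origin: centre of its underside; x along its white line. Clockwise from above raises the pressure; the needle needs 0.4 to 1.05 rad of it. Free, it turns with 0.07 N m and stays as left; the tight ring locks it.
- lock_washer: Keyed washer hidden under the ring, on the axis about 134 mm above the bench; it does not turn. The tightened ring presses it on the knob's collar, some 3 to 4 N for each newton at the handle, and so locks the knob without dragging it round.
- gauge: 80 mm pressure gauge on the station, face tilted 45 degrees up, away from the regulator. Origin: on the face, at the needle's pivot; z points out of the face, -x to the top of the dial.
- needle_tip (a point): Tip of the black gauge needle, 29 mm from the pivot. It turns clockwise about the gauge's z (seen from in front), 0.8 rad per rad of clockwise knob turn; it starts short of the red hand.
- set_mark (a point): Inner end (round head) of the red set hand at the rim of the dial, 29 mm from the pivot: where the needle's tip must be. It is not to be moved.
- butter_red: Red squeeze bottle, 48 mm diameter, 125 mm high, standing loose on the bench; origin at the centre of its underside.
- butter_yellow: Yellow squeeze bottle, 48 mm diameter, 125 mm high, standing loose on the bench; origin at the centre of its underside.
- mould: Loose polycarbonate chocolate mould with filled cavities, 135 x 275 x 20 mm, lying flat; origin at the centre of its underside.
- scraper: Loose scraper, 110 mm wide, 120 mm long, 22 mm high wooden grip, lying flat; origin under it, between grip and blade.

How it is judged:
On the way, in this order (a step that is already met when the one before it is completed fails the run):
1. the locking ring is slack (it no longer bears on the washer), the needle has not been shifted by more than 4 mm (contact force between lock_ring and lock_washer below 0.5 N and distance of needle_tip from where it was at the start of the episode below 0.004 m), for 0.2 s.
2. the needle's tip is within 3 mm of the red set hand's inner end, the ring still slack and the knob let go (distance between needle_tip and set_mark below 0.003 m and contact force between lock_ring and lock_washer below 0.5 N and contact force between the fingers and set_knob below 0.1 N and contact force between the fingers and lock_ring below 0.1 N), for 0.2 s.
At the end, for the whole second after the job is handed in: The needle's tip is within 3 mm of the red set hand's inner end; the locking ring bears on its washer with 11 to 38 N (about 4 to 9 N at the handle when tightened); fingers off both knob and ring (distance between needle_tip and set_mark below 0.003 m and contact force between lock_ring and lock_washer between 11 and 38 N and contact force between the fingers and set_knob below 0.1 N and contact force between the fingers and lock_ring below 0.1 N); the robot touches nothing.
It fails at once if the ring is cranked down harder than 60 N on its washer (about 14 N at the handle) (contact force between lock_ring and lock_washer above 60 N).
It fails at once if ring and knob are handled together (fingers on both, more than 2 N on each) (contact force between the fingers and lock_ring above 2 N and contact force between the fingers and set_knob above 2 N).
It fails at once if the gauge is struck or pressed with more than 5 N (contact force between gauge and anything else above 5 N).
It fails at once if a bottle, the mould or the scraper is moved by more than 20 mm or tipped (distance of any of butter_red, butter_yellow, mould, scraper from where it was at the start of the episode above 0.02 m or angle between any of butter_red, butter_yellow's own z axis and vertical above 0.3 rad).
It also fails if it takes over 58 s, if anything falls off the work surface, if the arm or the gripper's body presses on something with over 40 N, if the wrist force passes 120 N, or if a joint passes its speed limit or range.

## Robot

A 7-joint arm with a two-finger parallel gripper is mounted at the origin on the work surface. World frame = base frame: x ahead of the robot, y to its left, z up, the work surface at z = 0. Lengths are in m, angles in rad, forces in N, time in s.
With the tool pointing down it reaches from about 0.425 to 0.925 m from the base axis. Payload 6.8 kg.
Tool frame: the origin (TCP) lies between the finger pads; the fingertips stand r.tip_extent ahead of it and the grasp point (between the pads) lies 5 mm behind it (r.tip_extent is the distance from the TCP to the fingertips, in m); y points along the fingers, x is the direction in which the jaws open and shut, and the axes are right-handed (so a half turn about y gives the same grasp; the last joint's range is limited). The gripper opens to 85 mm and grips with 20 to 120 N. Pads are 22 mm wide; open, the fingers measure 114 mm over their backs; the gripper's body (76 mm by 85 mm) begins 54 mm behind the grasp point. The pads swing forward as they close: fully open they stand 13 mm farther back than shut.
Start: joints at [1.054, 0.477, 0.022, 1.555, -0.011, 1.109, -0.083], TCP at [0.268, -0.619, 0.245] pointing down, gripper open.
Joint ranges: [-2.96, 2.96], [-0.34, 2.1], [-1.41, 1.46], [0.24, 2.44], [-1.37, 4.51], [0.17, 1.92], [-2.96, 2.96]. Speed limits (rad/s): [2.39, 2.39, 3.14, 3.14, 3.14, 3.14, 3.14].

## Interface

Orientations are given as a rotation vector (axis times angle).
In Python, from bench import r gives the robot as it stands.
- The arm moves only by the tool send_rows, never from a script. Its argument "plan" is a list of rows, each a list of 5 numbers: the shift along the tool's x, y, z in cm, then the turn about the tool's y in degrees, then the opening, from 0 (shut) to 1 (fully open). In form: [[dx, dy, dz, spin, grip], ...]. A call has 1 to 12 rows; each row shifts and turns the commanded pose from where the row before left it, along the tool's axes as they then stand; what a row does not reach is not made up. A row lasts 1/8 s, in which the tool goes at most 62.5 mm and 10.7 degrees, less where a joint would pass 70% of its speed; a pose out of reach is approached as far as the arm can. A call is refused whole if a number of a shift passes 6.25 or a number of a turn 10.7, either way. A call with a gripper value outside its range is refused whole. The fingers move at their own pace and stop on an object; "force" is the grip in N (left out, the last holds). Time passes only in rows, so rows that do not move let the fingers close. It gives the time, the measured TCP pose, the force and the opening at its end, in the units of the state.
- r.get_obs(): the state, without advancing time (a new reading comes with each control period).
- r.grab_frame(name): name is "side" or "top"; returns a dict with "image" (480x640x3 uint8, red, green, blue), "camera_matrix" (3x3 intrinsics, pixels), "D" ([k1, k2, p1, p2, k3] as OpenCV has them; the pictures are not rectified), "cam_to_world" (4x4, takes a point from camera to world coordinates). Camera axes: x right, y down, z forward; pixel columns grow to the right and rows downward; lengths in m; the calibration is good to about 2 mm. A picture is of the moment at which its call begins. There is no depth.
- r.hand_in(): hands the job in, once; it reports no verdict.
Trained networks look in the newest picture that a camera, given by its name, has taken for a name from the list of things; names that differ only in an ending like _2 or _b are one class to them, and where a whole thing is asked for, a point or a joint stands for the part that bears it (a point fixed in the world has none). Each returns a list of dicts, best first, with "p" (0 to 1); they miss things now and then, are a little off and sometimes report something else, mostly with a low value. They report only what shows in the picture. A call takes as long as a camera call.
- r.recognise(camera, target): "rect" ([left, top, right, bottom] in pixels, round what is visible of it).
The state is a dict: "clock": time; "joints": joint angles; "qvel": joint speeds; "tau": joint torques, N m; "tcp_pos": TCP position; "orientation": TCP orientation; "contact_force": force on the tool from outside, world axes, zero at the start; "moment": the same for the moment, N m; "grip_width": finger opening in m.
Only numpy, scipy, OpenCV 4.12 (cv2) and the standard library are available. Lean on these libraries where they do the work, as an engineer would, in place of code of your own. Each camera call takes 0.05 s, during which the arm holds its last target.

## Working session

There is one attempt and no reset: what is moved stays moved. The work goes in short steps, Python scripts to look and compute and a tool call to move; the robot and the scene stay as the last step left them, time stands still between calls to the robot, and variables do not carry over. Pictures are saved under pics/ and viewed, and the job is handed in when it is done.

Besides the shell and the picture viewer there is one more tool, called after "Request:" as name(argument=value, ...) on one line, values as JSON. send_rows: Moves the arm, as the interface text tells. Its arguments: {"type":"object","properties":{"plan":{"type":"array","items":{"type":"array","items":{"type":"number"}}},"force":{"type":"number"}},"required":["plan"]}

```bash
ls; mkdir -p pics; cat > h.py <<'E'
import numpy as np, cv2
from bench import r
def grab(name,fn=None):
    f=r.grab_frame(name)
    if fn: cv2.imwrite('pics/'+fn,cv2.cvtColor(f['image'],cv2.COLOR_RGB2BGR))
    return f
def ray(f,uv):
    p=cv2.undistortPoints(np.array([[uv]],float),np.array(f['camera_matrix']),np.array(f['D']))[0,0]
    T=np.array(f['cam_to_world']); return T[:3,3],T[:3,:3]@np.array([p[0],p[1],1])
def atz(f,uv,z):
    o,d=ray(f,uv); return o+d*(z-o[2])/d[2]
def proj(f,P):
    T=np.linalg.inv(np.array(f['cam_to_world']));P=np.atleast_2d(np.array(P,float))
    rv=cv2.Rodrigues(T[:3,:3])[0]
    return cv2.projectPoints(P,rv,T[:3,3],np.array(f['camera_matrix']),np.array(f['D']))[0][:,0]
E
python3 - <<'E'
from h import *
print(r.get_obs(), r.tip_extent)
for c in('side','top'):
    f=grab(c,c+'0.png'); print(c,np.round(f['cam_to_world'],3).tolist(),f['camera_matrix'])
    for t in ['air_station','lever_handle','knob_grip','lock_ring','set_knob','gauge','needle_tip','set_mark','butter_red','butter_yellow','mould','scraper']:
        print(t,[(d['rect'],round(d['p'],2)) for d in r.recognise(c,t)[:2]])
E
```

```text
pics
{'clock': 0.0, 'joints': array([ 1.05386476,  0.47782607,  0.02237001,  1.55644635, -0.01152819,
        1.10929807, -0.08309315]), 'qvel': array([ 2.14073140e-04,  3.01157391e-04,  6.36682248e-04,  6.71559470e-04,
       -7.18192333e-04, -7.14016636e-05, -1.03849706e-03]), 'tau': array([ 3.36268258e-04, -5.96444178e+01,  1.60811026e+00, -2.81190813e+01,
        1.24497194e-02,  9.24247492e-03,  1.20208142e-05]), 'tcp_pos': array([ 0.26809144, -0.61886149,  0.24431101]), 'orientation': array([-1.37438554,  0.90421128, -0.90155932]), 'contact_force': array([ 0.7741544 , -0.18058461,  0.68166256]), 'moment': array([ 0.00632712, -0.01534085,  0.00156284]), 'grip_width': 0.08522623829639199} 0.014
side [[-0.691, -0.531, 0.491, -0.009], [-0.723, 0.5, -0.476, 0.496], [0.008, -0.684, -0.73, 0.924], [0.0, 0.0, 0.0, 1.0]] [[565.9759992    0.         332.59745625]
 [  0.         565.9759992  236.83264721]
 [  0.           0.           1.        ]]
air_station [([231.6, 186.9, 361.9, 305.5], 0.65), ([255.0, 209.4, 288.4, 241.0], 0.56)]
lever_handle [([301.5, 187.4, 336.4, 232.3], 0.83)]
kn
[... 657 characters left out ...]
], [0.0, 0.0, 0.0, 1.0]] [[509.52401739   0.         324.14166667]
 [  0.         509.52401739 239.29427077]
 [  0.           0.           1.        ]]
air_station [([275.5, 162.0, 361.9, 267.5], 0.66)]
lever_handle [([310.3, 206.4, 358.0, 239.7], 0.97)]
knob_grip [([278.1, 156.4, 360.0, 268.7], 0.9)]
lock_ring [([310.0, 209.3, 358.4, 241.7], 0.67)]
set_knob [([319.1, 212.6, 334.6, 226.7], 0.54)]
gauge [([295.6, 163.3, 331.7, 198.1], 0.85)]
needle_tip [([143.1, 229.0, 172.7, 249.7], 0.52)]
set_mark []
butter_red [([142.3, 228.3, 172.5, 252.7], 0.8)]
butter_yellow [([173.4, 311.2, 203.4, 336.9], 0.63)]
mould [([406.3, 162.3, 529.3, 233.8], 0.72)]
scraper [([419.2, 256.6, 479.2, 322.7], 0.72)]
```

View images.

```bash
python3 - <<'E'
import cv2
a=cv2.imread('pics/side0.png');b=cv2.imread('pics/top0.png')
cv2.imwrite('pics/side0c.png',cv2.resize(a[170:320,220:380],None,fx=5,fy=4.0*5/4,interpolation=cv2.INTER_CUBIC)[:600])
cv2.imwrite('pics/top0c.png',cv2.resize(b[155:275,270:370],None,fx=5,fy=5,interpolation=cv2.INTER_CUBIC))
E
```

```text
(no output)
```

View pics/side0.png

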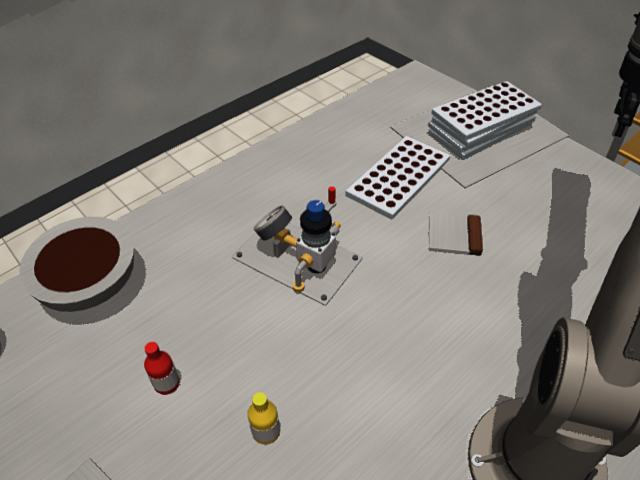

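View pics/top0.png

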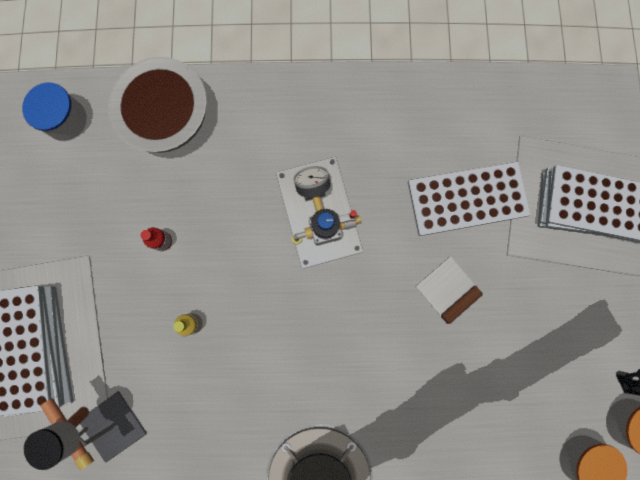

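View pics/side0c.png

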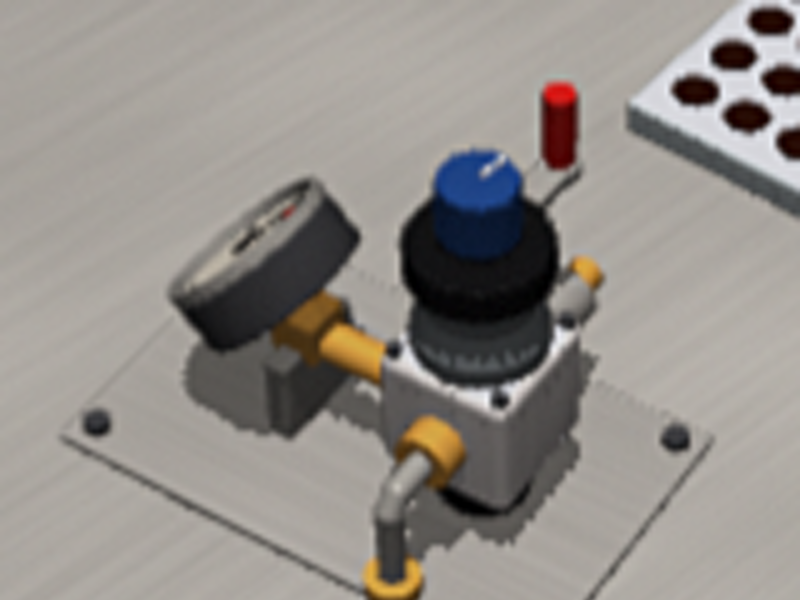

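View pics/top0c.png

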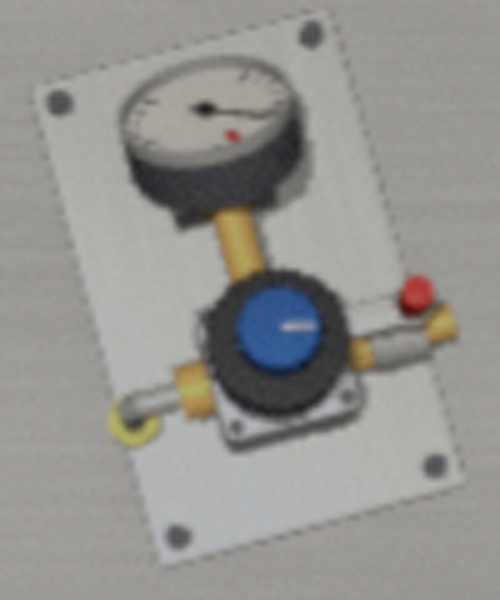

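```bash
cat > m.py <<'E'
from h import *
from scipy import ndimage as ni
def blob(img,m,box):
    l,t,rr,b=box; mm=np.zeros(m.shape,bool); mm[t:b,l:rr]=m[t:b,l:rr]
    lab,n=ni.label(mm); s=ni.sum(mm,lab,range(1,n+1)); k=np.argmax(s)+1
    ys,xs=np.nonzero(lab==k); return xs.mean(),ys.mean(),len(xs)
def tri(fa,ua,fb,ub):
    o1,d1=ray(fa,ua);o2,d2=ray(fb,ub)
    A=np.stack([d1,-d2],1); s=np.linalg.lstsq(A,o2-o1,rcond=None)[0]
    p,q=o1+s[0]*d1,o2+s[1]*d2; return (p+q)/2,np.linalg.norm(p-q)
E
python3 - <<'E'
from m import *
ft=grab('top','t1.png');fs=grab('side')
for f,b,bb,nm in((ft,(305,195,365,245),(305,200,350,245),'t'),(fs,(320,180,345,215),(295,190,335,225),'s')):
    i=f['image'].astype(int);R,G,B=i[...,0],i[...,1],i[...,2]
    red=(R>120)&(G<70)&(B<70); blu=(B>90)&(B>R+40)
    print(nm,'red',blob(i,red,b),'blue',blob(i,blu,bb))
i=ft['image'].astype(int)
E
```

```text
t red (np.float64(353.0), np.float64(213.3181818181818), 22) blue (np.float64(325.2122641509434), np.float64(220.02358490566039), 212)
s red (np.float64(331.6190476190476), np.float64(188.57142857142858), 21) blue (np.float64(314.92763157894734), np.float64(205.73026315789474), 152)
```

```bash
python3 - <<'E'
from m import *
ft=grab('top');fs=grab('side')
# fit axis xy + handle angle by rendering silhouettes
def poly(f,c,rad,z0,z1):
    a=np.linspace(0,2*np.pi,40)
    P=[[c[0]+rad*np.cos(t),c[1]+rad*np.sin(t),z] for t in a for z in(z0,z1)]
    return cv2.convexHull(proj(f,P).astype(np.float32))
def cover(h,shape,s=8):
    m=np.zeros((60*s,60*s),np.uint8); return m
for f,b,bb,nm in((ft,(305,195,365,245),(305,200,350,245),'t'),(fs,(320,180,345,215),(295,190,335,225),'s')):
    i=f['image'].astype(int);R,G,B=i[...,0],i[...,1],i[...,2]
    red=(R>90)&(G<0.5*R)&(B<0.5*R); blu=(B>70)&(B>1.5*R)
    br=blob(i,red,b);
    l,t,rr,q=bb; sub=np.zeros(blu.shape,np.uint8); sub[t:q,l:rr]=blu[t:q,l:rr]
    cs=max(cv2.findContours(sub,cv2.RETR_EXTERNAL,cv2.CHAIN_APPROX_NONE)[0],key=len)
    hull=cv2.convexHull(cs); M=cv2.moments(hull); cb=(M['m10']/M['m00'],M['m01']/M['m00'])
    print(nm,br,cb,M['m00'])
    from scipy.optimize import least_squares
    def cen(c,rad,z0,z1):
        M=cv2.moments(poly(f,c,rad,z0,z1)); return np.array([M['m10']/M['m00'],M['m01']/M['m00']])
    k=least_squares(lambda c:cen(c,.017,.156,.184)-cb,[.45,0]).x
    hd=least_squares(lambda c:cen(c,.007,.147,.184)-br[:2],[.45,-.05]).x
    d=hd-k; print('knob',k,'handle',hd,np.linalg.norm(d),np.degrees(np.arctan2(d[1],d[0])), 'area',cv2.contourArea(poly(f,k,.017,.156,.184)))
E
```

```text
t (np.float64(352.7241379310345), np.float64(213.6551724137931), 29) (325.1961240310077, 219.95426356589147) 215.0
knob [ 0.5669163  -0.02260818] handle [ 0.57992636 -0.07945788] 0.05831937488693461 -77.10982410754524 area 249.25992205389775
s (np.float64(331.5), np.float64(188.85714285714286), 28) (315.037037037037, 205.9281045751634) 153.0
knob [ 0.58028144 -0.02834809] handle [ 0.59746846 -0.08853484] 0.06259264754294075 -74.06269605870462 area 354.2723370564636
```

```bash
python3 - <<'E'
from m import *
ft=grab('top');fs=grab('side')
print(atz(fs,(315.4,206.2),.184),atz(fs,(331.9,188.3),.184))
print(atz(ft,(325.2,220),.184),atz(ft,(353,213.5),.184))
print(tri(ft,(325.2,220),fs,(315.4,206.2)),tri(ft,(353,213.5),fs,(331.9,188.0)))
P=[[.567,-.0226,.184],[.580,-.0795,.184],[.580,-.0795,.147]]
print(proj(ft,P),proj(fs,P))
# plate corners, z~0.0 .. small
for uv in [(277,173),(335,157.5),(363,252),(302.5,267.5)]:
    print(uv,atz(ft,uv,.008))
print(r.get_obs()['clock'])
E
```

```text
[ 0.56837599 -0.01865421  0.184     ] [ 0.58354586 -0.07618437  0.184     ]
[ 0.56498005 -0.02239475  0.184     ] [ 0.57740886 -0.07876247  0.184     ]
(array([ 0.56696243, -0.02071787,  0.18322354]), np.float64(0.005009170404398172)) (array([ 0.57928855, -0.07643868,  0.18696736]), np.float64(0.006318651738605302))
[[325.28434365 219.00684887]
 [353.33356197 212.22826983]
 [352.09019929 215.15907589]] [[317.43087835 205.57670927]
 [334.38449256 188.40783897]
 [334.20355797 202.21278561]]
(277, 173) [0.70714232 0.0876427  0.008     ]
(335, 157.5) [ 0.74327267 -0.05180473  0.008     ]
(363, 252) [ 0.51441267 -0.11309566  0.008     ]
(302.5, 267.5) [0.48033296 0.02942561 0.008     ]
1.6
```

```bash
cat > g.py <<'E'
from m import *
yaw=np.radians(14.6); xs=np.array([np.cos(yaw),np.sin(yaw),0]); zs=np.array([0,0,1.])
zg=(xs+zs)/2**.5; xg=(xs-zs)/2**.5; yg=np.cross(zg,xg)
def onplane(f,uv,P0):
    o,d=ray(f,uv); return o+d*((P0-o)@zg)/(d@zg)
def rectify(f,P0,S=7,half=45):
    # S px per mm; view from front: up=-xg, right = yg? (x_img = yg..., see handedness)
    n=int(2*half*S); A=[[-half,-half],[half,-half],[half,half],[-half,half]]
    # front view: right direction = up x normal reversed: right = cross(up, zg)
    up=-xg; right=np.cross(up,zg)
    W=[P0+ (a*right - b*up)*1e-3 for a,b in A]
    src=proj(f,W).astype(np.float32); dst=np.array([[0,0],[n,0],[n,n],[0,n]],np.float32)
    return cv2.warpPerspective(f['image'],cv2.getPerspectiveTransform(src,dst),(n,n),flags=cv2.INTER_CUBIC)
E
python3 - <<'E'
from g import *
ft=grab('top')
i=ft['image']
cv2.imwrite('pics/gz.png',cv2.cvtColor(cv2.resize(i[158:204,290:336],(598,598),interpolation=cv2.INTER_CUBIC),cv2.COLOR_RGB2BGR))
P0=atz(ft,(311,176.6),.092); print(P0,(P0-[.5665,-.0215,0])@xs,(P0-[.5665,-.0215,0])@np.cross(zs,xs))
for uv in((323.6,178.2),(316.4,182)):
    p=onplane(ft,uv,P0)-P0; print(p@xg*1e3,p@yg*1e3,np.linalg.norm(p)*1e3,np.degrees(np.arctan2(p@yg,p@xg)))
cv2.imwrite('pics/gr.png',cv2.cvtColor(rectify(ft,P0,6.5),cv2.COLOR_RGB2BGR))
E
```

```text
[0.67688543 0.00575464 0.092     ] 0.1136910518701435 -0.0014502156049944505
-19.964811230605633 -24.926336366332418 31.936122684528613 -128.6930694883763
-27.243253699556174 -7.139178624309473 28.163145129196394 -165.3156544822352
```

View pics/gz.png

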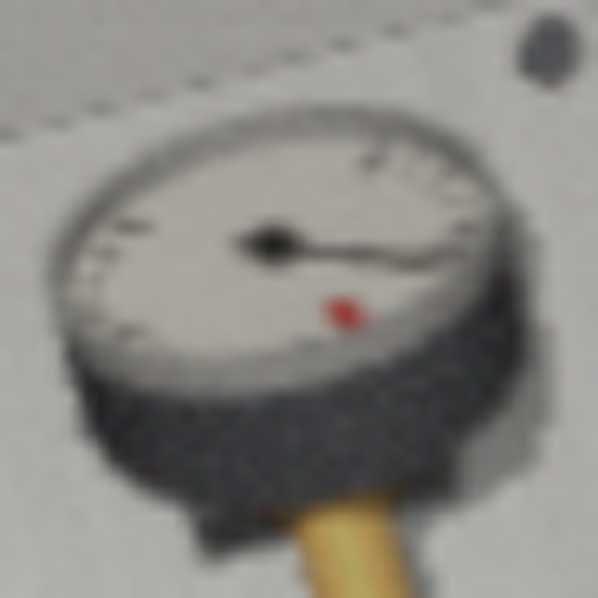

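View pics/gr.png

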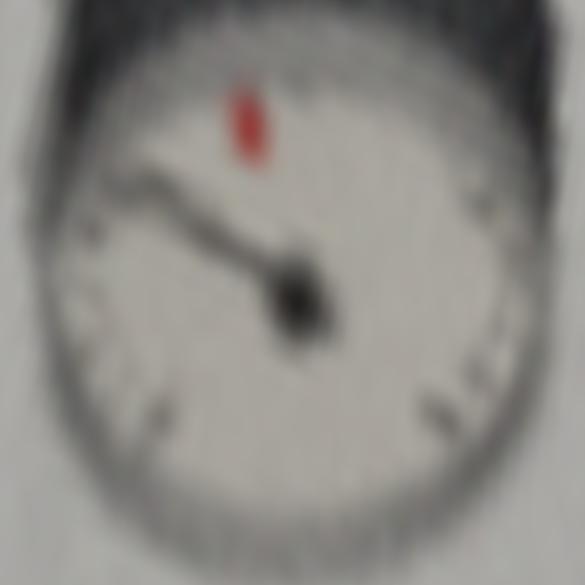

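```bash
cat > st.py <<'E'
from h import *
from scipy.spatial.transform import Rotation as Ro
def st():
    o=r.get_obs(); M=Ro.from_rotvec(o['orientation']).as_matrix()
    print('t',round(o['clock'],2),'p',np.round(o['tcp_pos'],4),'jaw deg',round(np.degrees(np.arctan2(M[1,0],M[0,0])),1),'y',np.round(M[:,1],3),'F',np.round(o['contact_force'],1),'Mo',np.round(o['moment'],2),'w',round(o['grip_width'],4),'j',np.round(o['joints'],2))
    return o,M
def go(target):
    o,M=st(); d=M.T@(np.array(target)-o['tcp_pos'])*100; print('tool cm',np.round(d,2))
E
python3 - <<'E'
from st import *
o,M=st(); print(np.round(M,3))
E
```

```text
t 1.65 p [ 0.2683 -0.6194  0.2453] jaw deg -66.6 y [ 0.  0. -1.] F [-0.1 -0.7 -0.3] Mo [-0.05  0.01  0.  ] w 0.085 j [ 1.05  0.48  0.02  1.56 -0.01  1.11 -0.08]
[[ 0.397  0.     0.918]
 [-0.918  0.     0.397]
 [-0.    -1.     0.   ]]
```

Request:
send_rows(plan=[[-1.5, 0, 2.1, 0, 0.4], [-3.1, 0, 4.2, 0, 0.4], [-3.4, 0, 4.5, 0, 0.4], [-3.4, 0, 4.5, 0, 0.4], [-3.4, 0, 4.5, 0, 0.4], [-3.4, 0, 4.5, 0, 0.4], [-3.4, 0, 4.5, 0, 0.4], [-3.4, 0, 4.5, 0, 0.4], [-3.4, 0, 4.5, 0, 0.4], [-3.4, 0, 4.5, 0, 0.4], [-3.4, 0, 4.5, 0, 0.4], [-1.5, 0, 2.8, 0, 0.4]], force=20)

```text
clock: 3.15
tcp_pos: [0.5787, -0.0817, 0.2456]
orientation: [-1.375, 0.9, -0.9]
contact_force: [0.4, 0.4, 0.0]
grip_width: 0.0343
```

Request:
send_rows(plan=[[0, 0, 0, -10, 0.4], [0, 0, 0, -10, 0.4], [0, 0, 0, -10, 0.4], [0, 0, 0, -10, 0.4], [0, 0, 0, -10, 0.4], [0, 0, 0, -10, 0.4], [0, 0, 0, -10, 0.4], [0, 0, 0, -9.6, 0.4], [0, 0, 0, 0, 0.4]])

```text
clock: 4.28
tcp_pos: [0.5776, -0.0857, 0.2453]
orientation: [-1.563, -0.177, 0.177]
contact_force: [-0.3, 0.4, 0.2]
grip_width: 0.0342
```

```bash
python3 - <<'E'
from st import *
go([.5795,-.078,.168])
a=grab('side')['image'];b=grab('top')['image']
im=np.hstack([cv2.resize(a[140:300,230:390],(400,400)),cv2.resize(b[140:280,260:400],(400,400))])
cv2.imwrite('pics/a1.png',im[:,:,::-1])
E
```

```text
t 4.28 p [ 0.5776 -0.0857  0.2453] jaw deg 12.9 y [ 0.  0. -1.] F [-0.3  0.4  0.2] Mo [-0.01  0.09  0.01] w 0.0342 j [ 0.43  0.37 -0.5   1.75  0.2   1.07  0.09]
tool cm [0.36 7.73 0.7 ]
```

View pics/a1.png

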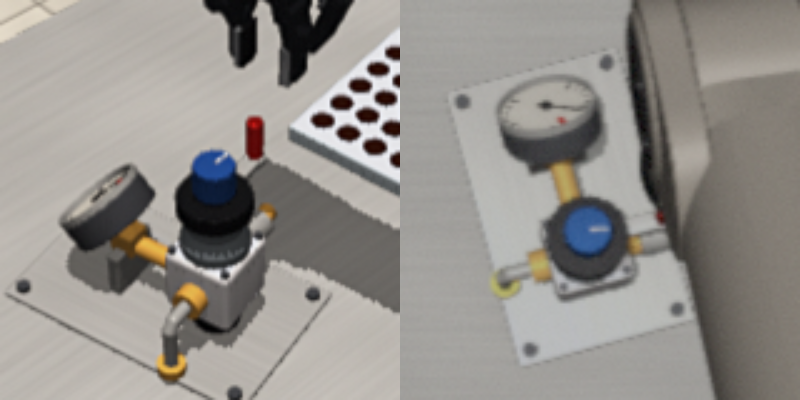

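```bash
python3 - <<'E'
from st import *
f=grab('side','s2.png');o,M=st()
t=o['tcp_pos']
for s in(-1,1):
  for z in (.231,.237): print(proj(f,[t[0]+s*M[0,0]*.022,t[1]+s*M[1,0]*.022,z]))
cv2.imwrite('pics/s2c.png',cv2.resize(f['image'][130:240,290:390],None,fx=6,fy=5.45,interpolation=cv2.INTER_CUBIC)[:,:,::-1])
E
```

```text
t 4.42 p [ 0.5776 -0.0856  0.2453] jaw deg 12.8 y [ 0. -0. -1.] F [-0.4 -0.4  0. ] Mo [ 0.02  0.   -0.03] w 0.0341 j [ 0.43  0.37 -0.5   1.75  0.2   1.07  0.09]
[[347.62857154 173.31117432]]
[[347.71304504 170.86412619]]
[[328.17265564 164.93041975]]
[[328.17887718 162.48942357]]
```

View pics/s2c.png

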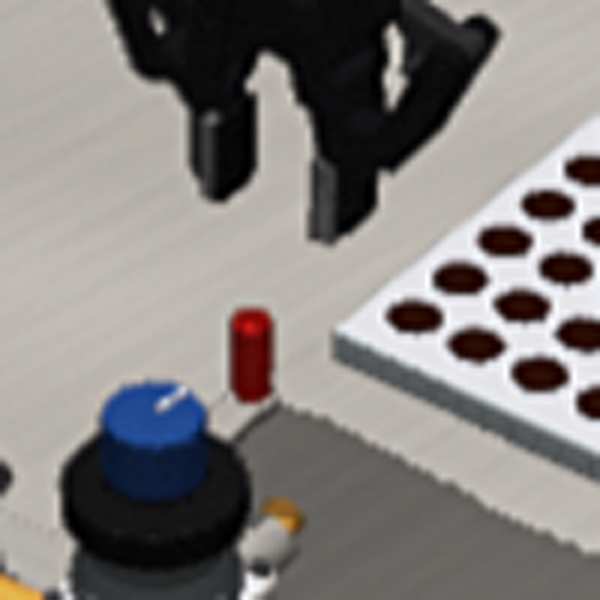

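Request:
send_rows(plan=[[0.46, 0, 0.73, 0, 0.4], [0, 2, 0, 0, 0.4], [0, 2, 0, 0, 0.4], [0, 1.5, 0, 0, 0.4], [0, 1.2, 0, 0, 0.4], [0, 1.0, 0, 0, 0.4], [0, 0, 0, 0, 0.4]])

```text
clock: 5.3
tcp_pos: [0.5801, -0.0773, 0.1677]
orientation: [-1.563, -0.177, 0.179]
contact_force: [-1.4, 0.7, 0.5]
grip_width: 0.0342
```

```bash
python3 - <<'E'
from st import *
f=grab('side');st()
cv2.imwrite('pics/s3c.png',cv2.resize(f['image'][130:240,290:390],None,fx=6,fy=5.45,interpolation=cv2.INTER_CUBIC)[:,:,::-1])
E
```

```text
t 5.35 p [ 0.5805 -0.0773  0.1683] jaw deg 13.0 y [-0.  0. -1.] F [-0.3 -0.1 -0.3] Mo [-0.03  0.01  0.01] w 0.0342 j [ 0.4   0.46 -0.48  1.82  0.26  0.92  0.03]
```

View pics/s3c.png

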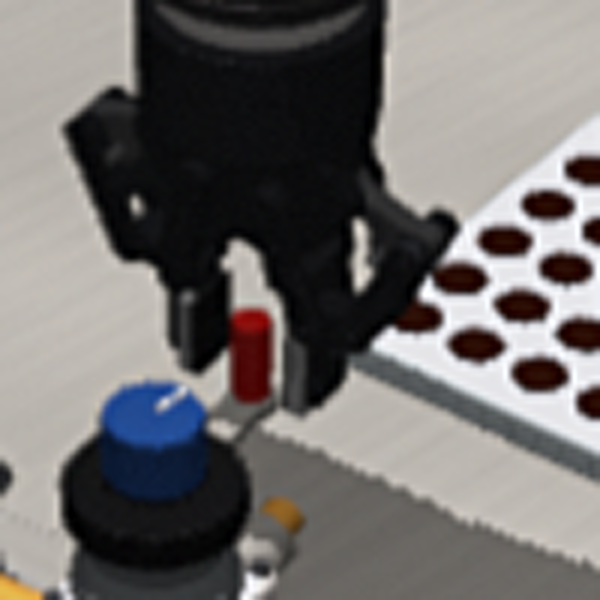

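Request:
send_rows(plan=[[0, 0, 0, 0, 0.22], [0, 0, 0, 0, 0.22], [0.405, 0, 0.014, -4, 0.22], [0.405, 0, 0.014, -4, 0.22], [0.405, 0, 0.014, -4, 0.22], [0.405, 0, 0.014, -4, 0.22], [0.405, 0, 0.014, -4, 0.22], [0, 0, 0, 0, 0.22]])

```text
clock: 6.35
tcp_pos: [0.5993, -0.0694, 0.1686]
orientation: [-1.523, -0.452, 0.45]
contact_force: [0.4, -0.3, -0.4]
grip_width: 0.0189
```

```bash
python3 - <<'E'
from st import *
f=grab('side');st()
cv2.imwrite('pics/s4c.png',cv2.resize(f['image'][130:240,290:390],None,fx=6,fy=5.45,interpolation=cv2.INTER_CUBIC)[:,:,::-1])
E
```

```text
t 6.4 p [ 0.5991 -0.0694  0.1685] jaw deg 32.9 y [ 0.  0. -1.] F [-0.7 -0.4 -0.2] Mo [-0.01 -0.05 -0.03] w 0.0187 j [ 0.43  0.5  -0.55  1.78  0.31  0.95  0.32]
```

View pics/s4c.png

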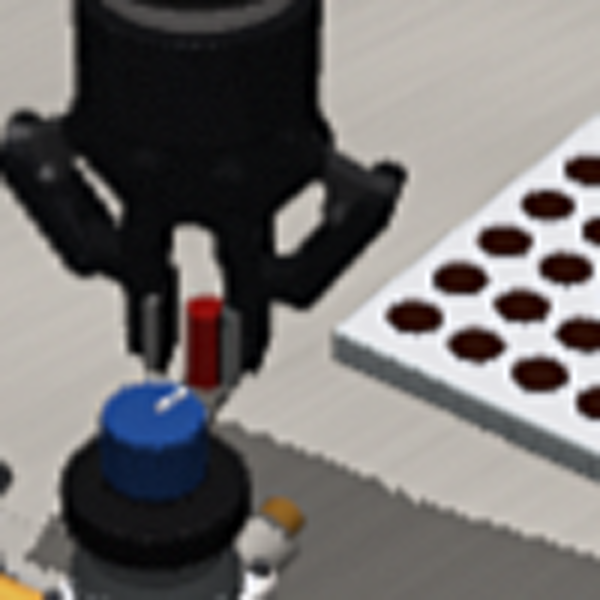

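Request:
send_rows(plan=[[0.405, 0, 0.014, -4, 0.22], [0.405, 0, 0.014, -4, 0.22], [0.405, 0, 0.014, -4, 0.22], [0.405, 0, 0.014, -4, 0.22], [0, 0, 0, 0, 0.3], [-0.25, 0, 0, 0, 0.4], [0, 0, 0, 0, 0.4]])

```text
clock: 7.28
tcp_pos: [0.6093, -0.0612, 0.1683]
orientation: [-1.466, -0.667, 0.667]
contact_force: [-0.6, 0.4, 0.6]
grip_width: 0.0342
```

```bash
python3 - <<'E'
from st import *
f=grab('side');st()
g=grab('top')
a=cv2.resize(f['image'][140:240,290:390],None,fx=4,fy=4,interpolation=cv2.INTER_CUBIC)
b=cv2.resize(g['image'][150:250,280:380],None,fx=4,fy=4,interpolation=cv2.INTER_CUBIC)
cv2.imwrite('pics/s5c.png',np.hstack([a,b])[:,:,::-1])
E
```

```text
t 7.33 p [ 0.6094 -0.061   0.1683] jaw deg 49.0 y [-0. -0. -1.] F [ 0.2  0.7 -0.2] Mo [-0.03  0.03  0.02] w 0.0338 j [ 0.45  0.53 -0.61  1.75  0.36  0.98  0.55]
```

View pics/s5c.png

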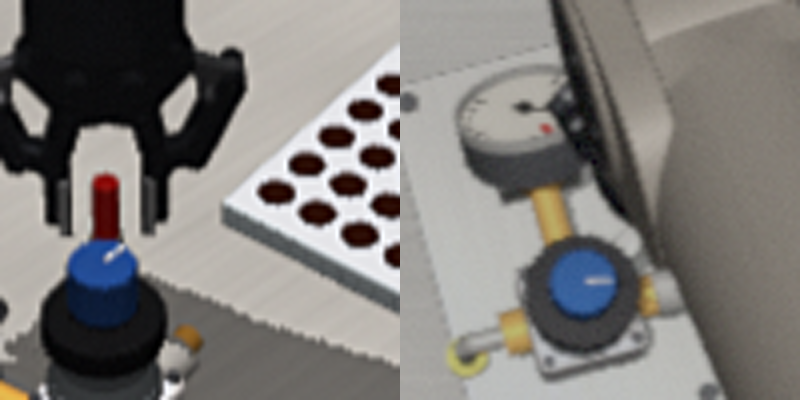

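Request:
send_rows(plan=[[0, -2, 0, 0, 0.4], [0, -2.5, 0, 0, 0.5], [0, -1.5, 0, 0, 0.6], [0.08, 0, 1.94, 0, 0.6], [0.08, 0, 1.94, 0, 0.6], [0.08, 0, 1.94, 0, 0.6], [0, 0, 0, 0, 0.6]])

```text
clock: 8.25
tcp_pos: [0.5656, -0.0189, 0.2281]
orientation: [-1.464, -0.67, 0.671]
contact_force: [-0.2, -0.5, -0.2]
grip_width: 0.0516
```

```bash
cat > kz.py <<'E'
import sys
from st import *
f=grab('side');o,M=st()
g=grab('top')
a=cv2.resize(f['image'][140:240,270:370],None,fx=4,fy=4,interpolation=cv2.INTER_CUBIC)
b=cv2.resize(g['image'][150:250,280:380],None,fx=4,fy=4,interpolation=cv2.INTER_CUBIC)
cv2.imwrite('pics/%s.png'%sys.argv[1],np.hstack([a,b])[:,:,::-1])
E
python3 kz.py s6
```

```text
t 8.3 p [ 0.5665 -0.0202  0.2282] jaw deg 49.1 y [-0.    -0.001 -1.   ] F [-0.1 -0.5  0.8] Mo [0.05 0.02 0.03] w 0.0509 j [ 0.45  0.39 -0.67  1.8   0.28  1.04  0.54]
```

View pics/s6.png

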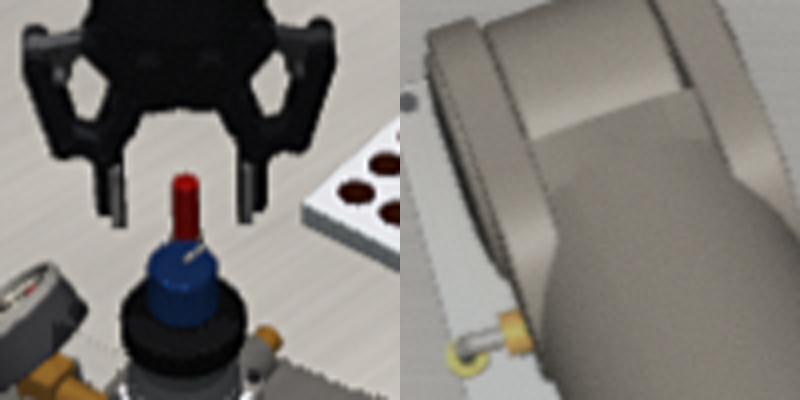

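Request:
send_rows(plan=[[0, 1.5, 0, 0, 0.6], [0, 1.8, 0, 0, 0.6], [0, 1.5, 0, 0, 0.6], [0, 1.0, 0, 0, 0.6], [0, 0, 0, 0, 0.6], [0, 0, 0, 0, 0.5], [0, 0, 0, 0, 0.46]])

```text
clock: 9.22
tcp_pos: [0.5676, -0.0207, 0.1709]
orientation: [-1.466, -0.669, 0.667]
contact_force: [-0.2, 0.8, 0.1]
grip_width: 0.0392
```

```bash
python3 kz.py s7
```

```text
t 9.28 p [ 0.5676 -0.0207  0.1709] jaw deg 49.0 y [ 0.001 -0.    -1.   ] F [-0.2 -0.7 -0.1] Mo [-0.04 -0.03  0.05] w 0.039 j [ 0.43  0.46 -0.64  1.85  0.34  0.94  0.49]
```

View pics/s7.png

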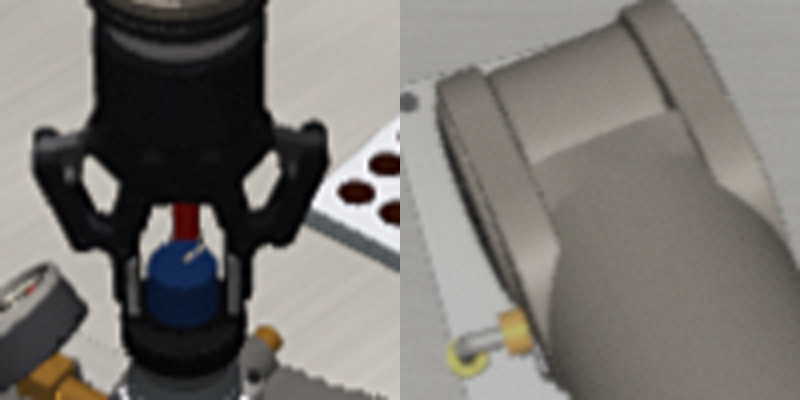

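Request:
send_rows(plan=[[0, 0, 0, 0, 0.3], [0, 0, 0, 0, 0.3], [0, 0, 0, 0, 0.3]], force=30)

```text
clock: 9.7
tcp_pos: [0.5676, -0.0206, 0.1709]
orientation: [-1.466, -0.669, 0.667]
contact_force: [-0.5, 0.7, 4.9]
grip_width: 0.0327
```

Request:
send_rows(plan=[[0, 0, 0, 5, 0.3], [0, 0, 0, 5, 0.3], [0, 0, 0, 5, 0.3], [0, 0, 0, 5, 0.3], [0, 0, 0, 5, 0.3], [0, 0, 0, 5, 0.3], [0, 0, 0, 5, 0.3], [0, 0, 0, 5, 0.3], [0, 0, 0, 2, 0.3], [0, 0, 0, 0, 0.3]])

```text
clock: 10.95
tcp_pos: [0.5682, -0.0202, 0.1709]
orientation: [-1.568, -0.099, 0.095]
contact_force: [3.7, 3.4, 5.0]
grip_width: 0.0325
```

```bash
python3 kz.py s8
```

```text
t 11.0 p [ 0.5683 -0.0202  0.1709] jaw deg 7.1 y [ 0.002  0.001 -1.   ] F [4.4 2.8 4.1] Mo [ 0.55 -0.89 -0.08] w 0.0327 j [ 0.3   0.43 -0.48  1.86  0.25  0.91 -0.17]
```

View pics/s8.png

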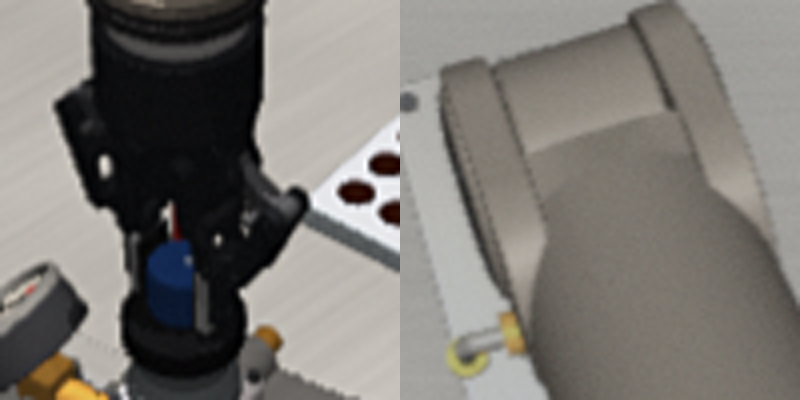

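Request:
send_rows(plan=[[0, 0, 0, 0, 0.5], [0, 0, 0, 0, 0.55], [0, 0, 0, 0, 0.55], [0, -2, 0, 0, 0.55], [0, -3, 0, 0, 0.55], [0, -1, -2, 0, 0.55], [0, 0, -4, 0, 0.55], [0, 0, -3, 0, 0.55], [0, 0, 0, 0, 0.55]])

```text
clock: 12.18
tcp_pos: [0.5776, -0.1137, 0.2297]
orientation: [-1.57, -0.091, 0.093]
contact_force: [-0.3, 0.6, 0.3]
grip_width: 0.0468
```

```bash
cat > gl.py <<'E'
import sys
from g import *
from st import st
st()
ims=[grab('top')['image'].astype(float) for _ in range(3)]
f=grab('top'); f['image']=np.clip((sum(ims)+f['image'])/4,0,255).astype(np.uint8)
n=sys.argv[1]
i=f['image']
P0=atz(f,(311,176.6),.092)
a=cv2.resize(i[150:250,280:380],(400,400),interpolation=cv2.INTER_CUBIC)
b=cv2.resize(rectify(f,P0,6.5),(400,400))
cv2.imwrite('pics/%s.png'%n,np.hstack([a,b])[:,:,::-1]); np.save(n+'.npy',rectify(f,P0,6.5))
E
python3 gl.py g9
```

```text
t 12.18 p [ 0.5776 -0.1137  0.2297] jaw deg 6.7 y [-0.001 -0.001 -1.   ] F [-0.3  0.6  0.3] Mo [0.06 0.02 0.  ] w 0.0468 j [ 0.45  0.39 -0.46  1.76  0.2   1.04  0.03]
```

View pics/g9.png

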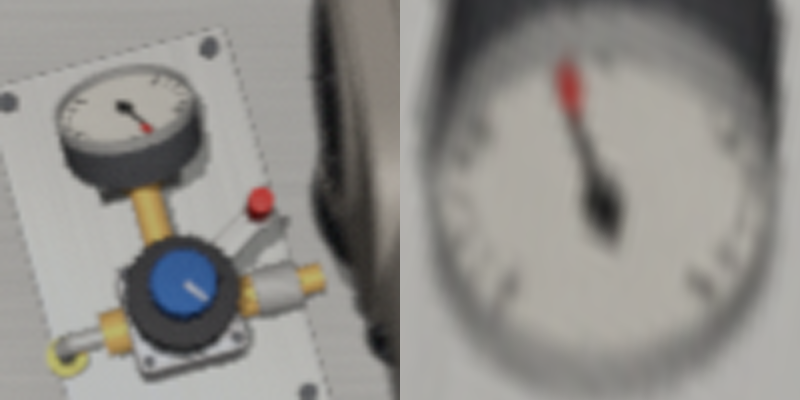

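```bash
python3 - <<'E'
import numpy as np,cv2
for n in ['g9']:
    i=np.load(n+'.npy').astype(int); R,G,B=i[...,0],i[...,1],i[...,2]
    Y,X=np.indices(R.shape)
    red=(R-G>50)&(abs(X-250)<60)&(Y<200)
    w=(R-G)*red; cr=np.array([(X*w).sum(),(Y*w).sum()])/w.sum()
    g=i.max(2); pts=[]
    hub=(g<90)&(np.hypot(X-300,Y-297)<60); hw=(120-g)*hub; ch=np.array([(X*hw).sum(),(Y*hw).sum()])/hw.sum()
    for y in range(180,270,6):
        row=np.clip(165-g[y,220:340],0,None)*1.; row[row<25]=0
        pts.append((220+(row*np.arange(120)).sum()/row.sum(),y))
    pts=np.array(pts); p=np.polyfit(pts[:,1],pts[:,0],1)
    print('red',cr,'hub',ch,'needle slope deg',np.degrees(np.arctan(p[0])),'res',np.std(pts[:,0]-np.polyval(p,pts[:,1])),'x at red y',np.polyval(p,cr[1]), pts[::3].round(1).tolist())
E
```

```text
red [247.88873918 130.12584447] hub [295.64564282 299.69265098] needle slope deg 21.449091181967447 res 0.6354086126661372 x at red y 235.5798223277228 [[255.5, 180.0], [262.9, 198.0], [269.2, 216.0], [275.5, 234.0], [283.4, 252.0]]
```

```bash
cat > fit.py <<'E'
from g import *
import sys
from scipy.ndimage import map_coordinates
def rect_of(img,f):
    f=dict(f); f['image']=img; P0=atz(f,(311,176.6),.092); return rectify(f,P0,6.5)
def needle(i,a0,c=(299,300),r0=45,r1=125):
    g=i.max(2).astype(float); pts=[]
    for rr in np.arange(r0,r1,5):
        a=np.radians(a0)+np.linspace(-.35,.35,141)*60/rr*1.0
        a=np.radians(a0)+np.linspace(-35,35,141)/rr
        x=c[0]-rr*np.sin(a); y=c[1]-rr*np.cos(a)
        v=map_coordinates(g,[y,x],order=1); bg=np.median(v[np.r_[:30,-30:0]]); w=np.clip(bg-v-15,0,None)
        if w.sum()<50: continue
        pts.append(((x*w).sum()/w.sum(),(y*w).sum()/w.sum()))
    pts=np.array(pts); vx,vy,x0,y0=cv2.fitLine(pts.astype(np.float32),cv2.DIST_HUBER,0,.1,.1).ravel()
    if vy>0: vx,vy=-vx,-vy
    res=np.std((pts[:,0]-x0)*vy-(pts[:,1]-y0)*vx)
    return np.array([x0,y0]),np.array([vx,vy]),res
def redc(i):
    R,G=i[...,0].astype(int),i[...,1].astype(int); Y,X=np.indices(R.shape)
    m=(R-G>40)&(abs(X-250)<60)&(Y<200); w=(R-G)*m; return np.array([(X*w).sum(),(Y*w).sum()])/w.sum()
E
python3 - <<'E'
from fit import *
f=grab('top')
i0=rect_of(cv2.imread('pics/t1.png')[:,:,::-1].copy(),f); i1=np.load('g9.npy')
b0=rect_of(cv2.imread('pics/top0.png')[:,:,::-1].copy(),f)
L=[]
for nm,i,a in(('0',i0,50),('0b',b0,50),('1',i1,19)):
    p,d,s=needle(i,a); L.append((p,d)); print(nm,'ang',np.degrees(np.arctan2(-d[0],-d[1])),'res',s,'red',redc(i))
for k in(0,1):
    (p,d),(q,e)=L[k],L[2]; t=np.linalg.solve(np.stack([d,-e],1),q-p); c=p+t[0]*d
    rc=(redc(i0)+redc(b0))/2; v=rc-c; print('pivot',c,'red ang',np.degrees(np.arctan2(-v[0],-v[1])),'dist mm',np.linalg.norm(v)/6.5)
# knob line
for n,img in(('0',cv2.imread('pics/t1.png')[:,:,::-1]),('1',f['image'])):
    s=img[205:235,308:342].astype(float); w=s.min(2); B=s[...,2]
    blu=(s[...,2]>1.4*s[...,0])&(s[...,2]>70)
    hull=cv2.convexHull(np.argwhere(blu)[:,::-1].astype(np.int32)); M=cv2.moments(hull); c=np.array([M['m10'],M['m01']])/M['m00']
    Y,X=np.indices(w.shape); m=(s[...,0]>90)&(np.hypot(X-c[0],Y-c[1])<7); 
    ww=(s[...,0]-80)*m; q=np.array([(X*ww).sum(),(Y*ww).sum()])/ww.sum(); 
    C=np.cov(np.vstack([X[m],Y[m]]),aweights=ww[m]); ev,V=np.linalg.eigh(C)
    print(n,c,q,'ang from centre',np.degrees(np.arctan2(*(q-c)[::-1])),'axis',np.degrees(np.arctan2(V[1,1],V[0,1])))
E
```

```text
0 ang 60.88237 res 0.9016280876349009 red [248.1573328  127.84916698]
0b ang 61.279922 res 1.3767556189299963 red [248.47733715 128.43431162]
1 ang 18.701368 res 0.5307631012935643 red [247.97881593 130.06420451]
pivot [291.35654 282.8065 ] red ang 15.550510535093446 dist mm 24.698684727309413
pivot [291.1585  282.22147] red ang 15.538350095930834 dist mm 24.603808976376172
0 [17.08944954 15.03440367] [20.91666667 14.6984127 ] ang from centre -5.017127468551896 axis 178.19801100453915
1 [17.2983631  14.98883929] [20.36952998 17.18314425] ang from centre 35.54526603712868 axis -142.4442842395571
```

```bash
python3 - <<'E'
from fit import *
fs=[grab('top') for _ in range(8)]
f=fs[0]; m=np.mean([x['image'].astype(float) for x in fs],0)
print('noise',np.std([x['image'][176,308].astype(float) for x in fs],0))
f['image']=np.clip(m,0,255).astype(np.uint8); cv2.imwrite('pics/avg1.png',f['image'][:,:,::-1])
i=rect_of(f['image'],f); 
for r0,r1 in((35,100),(45,125),(55,140),(60,110)):
    p,d,s=needle(i,19,r0=r0,r1=r1); rc=redc(i); n=np.array([-d[1],d[0]]); print('ang',np.degrees(np.arctan2(-d[0],-d[1])),s,'red lateral mm',(rc-p)@n/6.5)
c=f['image'][170:190,303:325]
cv2.imwrite('pics/raw1.png',cv2.resize(c,None,fx=27,fy=27,interpolation=cv2.INTER_NEAREST)[:,:,::-1])
E
```

```text
noise [1.32287566 1.11803399 1.26861145]
ang 17.24512 0.33029868762821 red lateral mm 0.7899273336303971
ang 18.714794 0.548969667261911 red lateral mm 1.2469066587206212
ang 20.044449 0.4570965948880216 red lateral mm 1.5479155161687694
ang 19.071232 0.28642967500983646 red lateral mm 1.2822337846145713
```

View pics/raw1.png

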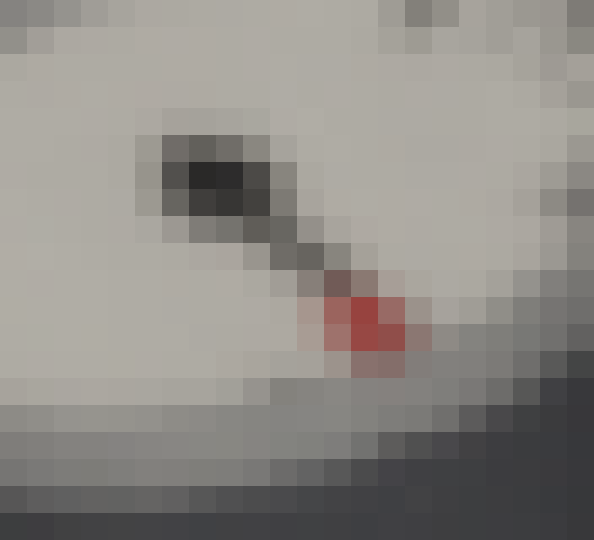

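Request:
send_rows(plan=[[0.06, 0, 2.4, 0, 0.58], [0.06, 0, 4.0, 0, 0.58], [0.07, 0, 3.0, 0, 0.58], [0, 0, 0, 0, 0.58], [0, 1.5, 0, 0, 0.58], [0, 1.9, 0, 0, 0.58], [0, 1.5, 0, 0, 0.58], [0, 1.0, 0, 0, 0.58], [0, 0, 0, 0, 0.5]])

```text
clock: 13.95
tcp_pos: [0.568, -0.0167, 0.1702]
orientation: [-1.568, -0.095, 0.098]
contact_force: [0.6, -0.1, -0.3]
grip_width: 0.0425
```

```bash
python3 kz.py s10
```

```text
t 14.0 p [ 0.5686 -0.0166  0.171 ] jaw deg 7.0 y [-0.  0. -1.] F [-0.7  0.3  0.6] Mo [ 0.   -0.   -0.02] w 0.0426 j [ 0.3   0.43 -0.48  1.86  0.25  0.91 -0.18]
```

View pics/s10.png

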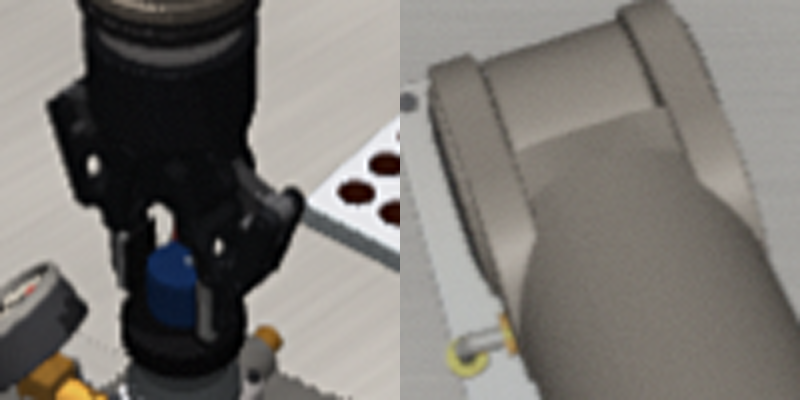

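Request:
send_rows(plan=[[0, 0, -0.35, 0, 0.5], [0, 0, 0, 0, 0.3], [0, 0, 0, 0, 0.3], [0, 0, 0, 0, 0.3], [0, 0, 0, 2.3, 0.3], [0, 0, 0, 2.3, 0.3], [0, 0, 0, 0, 0.3], [0, 0, 0, 0, 0.5], [0, 0, 0, 0, 0.55], [0, 0, 0, 0, 0.55], [0, -2, 0, 0, 0.55], [0, -3, 0, 0, 0.55]])

```text
clock: 15.55
tcp_pos: [0.5683, -0.02, 0.2209]
orientation: [-1.57, -0.032, 0.035]
contact_force: [-0.1, -0.2, -0.7]
grip_width: 0.0469
```

Request:
send_rows(plan=[[0, -1, -2, 0, 0.55], [0, 0, -4, 0, 0.55], [0, 0, -3, 0, 0.55], [0, 0, 0, 0, 0.45]])

```text
clock: 16.05
tcp_pos: [0.5726, -0.1133, 0.231]
orientation: [-1.572, -0.029, 0.03]
contact_force: [-0.1, 0.8, -0.2]
grip_width: 0.0383
```

```bash
python3 - <<'E'
from fit import *
from st import st
o,M=st()
fs=[grab('top') for _ in range(6)]
f=fs[0]; m=np.mean([x['image'].astype(float) for x in fs],0)
f['image']=np.clip(m,0,255).astype(np.uint8); cv2.imwrite('pics/avg2.png',f['image'][:,:,::-1])
i=rect_of(f['image'],f); 
for r0,r1 in((35,100),(45,125),(55,140),(60,110)):
    p,d,s=needle(i,17,r0=r0,r1=r1); rc=redc(i); n=np.array([-d[1],d[0]]); print('ang',np.degrees(np.arctan2(-d[0],-d[1])),s,'red lateral mm',(rc-p)@n/6.5)
c=f['image'][170:190,303:325]
cv2.imwrite('pics/raw2.png',np.hstack([cv2.resize(c,None,fx=18,fy=18,interpolation=cv2.INTER_NEAREST)[:360],cv2.resize(f['image'][185:275,290:380],(360,360),interpolation=cv2.INTER_CUBIC)])[:,:,::-1])
im=f['image'].astype(int);R,G,B=im[...,0],im[...,1],im[...,2]
br=blob(im,(R>90)&(G<.5*R)&(B<.5*R),(325,185,375,245)); print(br,atz(f,br[:2],.184))
E
```

```text
t 16.05 p [ 0.5726 -0.1133  0.231 ] jaw deg 2.1 y [-0.    -0.001 -1.   ] F [-0.1  0.8 -0.2] Mo [-0.    0.04  0.  ] w 0.0383 j [ 0.44  0.38 -0.44  1.77  0.19  1.03 -0.04]
ang 14.435198 0.19230617473154882 red lateral mm -0.4113852038432111
ang 15.153571 0.2653057606928557 red lateral mm -0.18955009350279856
ang 15.270699 0.23718986125001615 red lateral mm -0.1669272964324711
ang 14.839313 0.20979278448547503 red lateral mm -0.2916190594744406
(np.float64(344.75757575757575), np.float64(200.0), 33) [ 0.60533821 -0.06272067  0.184     ]
```

View pics/raw2.png

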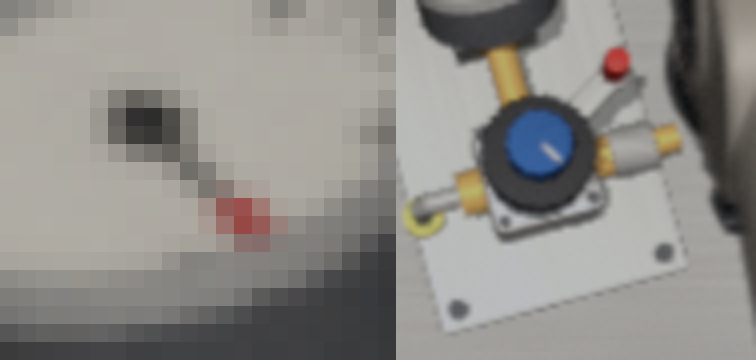

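Request:
send_rows(plan=[[0, 0, 0, -10.5, 0.4], [0, 0, 0, -10.5, 0.4], [0, 0, 0, -10.5, 0.4], [0, 0, 0, -10.4, 0.4], [2.1, 0, 0.42, 0, 0.4], [2.1, 0, 0.42, 0, 0.4], [2.0, 0, 0.42, 0, 0.4], [0, 0, 0, 0, 0.4]])

```text
clock: 17.35
tcp_pos: [0.6094, -0.0543, 0.2314]
orientation: [-1.483, -0.608, 0.606]
contact_force: [0.0, -0.9, 1.0]
grip_width: 0.0345
```

```bash
python3 kz.py s11; python3 -c "
from st import *
go([.6084,-.061,.168])"
```

```text
t 17.4 p [ 0.6087 -0.0561  0.2312] jaw deg 44.4 y [-0.  0. -1.] F [-0.2 -0.1  0.4] Mo [-0.02  0.02  0.04] w 0.034 j [ 0.43  0.45 -0.59  1.7   0.28  1.08  0.53]
t 17.45 p [ 0.6083 -0.0573  0.2311] jaw deg 44.3 y [-0.001 -0.    -1.   ] F [-0.6  0.5 -0.7] Mo [ 0.05  0.01 -0.01] w 0.0341 j [ 0.44  0.45 -0.59  1.7   0.28  1.08  0.53]
tool cm [-0.25  6.31 -0.27]
```

View pics/s11.png

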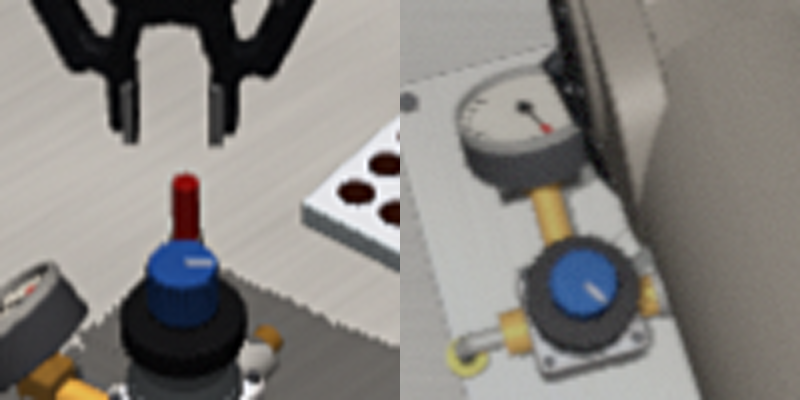

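Request:
send_rows(plan=[[-0.4, 0, -0.2, 0, 0.4], [0, 0, 0, 0, 0.4], [0, 0.5, 0, 0, 0.4]])

```text
clock: 17.82
tcp_pos: [0.607, -0.0625, 0.2266]
orientation: [-1.486, -0.605, 0.603]
contact_force: [0.4, 0.2, -0.2]
grip_width: 0.0343
```

```bash
python3 kz.py s12
```

```text
t 17.88 p [ 0.6065 -0.0623  0.2255] jaw deg 44.3 y [-0.001 -0.    -1.   ] F [-0.  -0.5 -0.8] Mo [-0.01  0.07  0.  ] w 0.0341 j [ 0.44  0.45 -0.59  1.71  0.28  1.07  0.53]
```

View pics/s12.png

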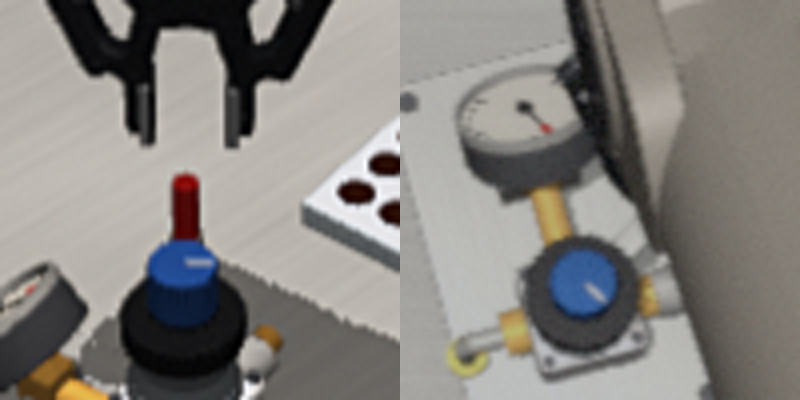

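Request:
send_rows(plan=[[0, 1.8, 0, 0, 0.4], [0, 2.0, 0, 0, 0.4], [0, 1.2, 0, 0, 0.4], [0, 0.7, 0, 0, 0.4], [0, 0, 0, 0, 0.3], [0, 0, 0, 0, 0.22], [0, 0, 0, 0, 0.22]])

```text
clock: 18.8
tcp_pos: [0.6073, -0.0618, 0.1699]
orientation: [-1.485, -0.606, 0.604]
contact_force: [-0.2, -0.0, 0.9]
grip_width: 0.0185
```

```bash
python3 kz.py s13
```

```text
t 18.85 p [ 0.6073 -0.0618  0.1699] jaw deg 44.3 y [ 0.001 -0.    -1.   ] F [ 0.1  0.1 -0.3] Mo [ 0.06 -0.11  0.03] w 0.019 j [ 0.42  0.51 -0.57  1.76  0.33  0.97  0.5 ]
```

View pics/s13.png

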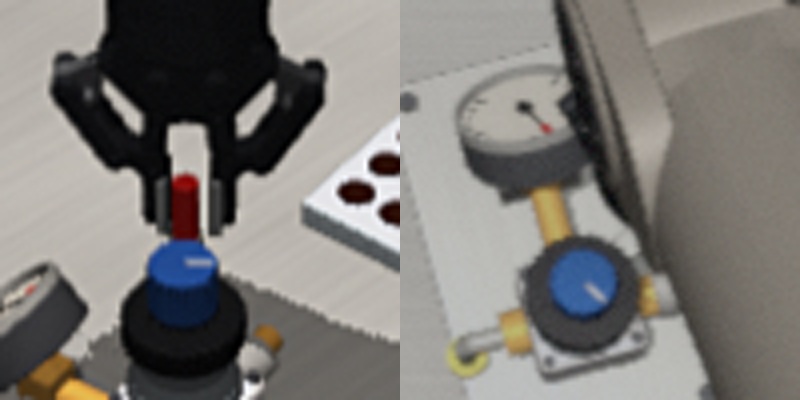

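```bash
cat > ff.py <<'E'
from st import *
ax=np.array([.5685,-.020])
F=[];
for k in range(5):
    o=r.get_obs(); M=Ro.from_rotvec(o['orientation']).as_matrix(); F.append(M.T@o['contact_force']); r.grab_frame('side')
o=r.get_obs(); d=o['tcp_pos'][:2]-ax
F=np.array(F); print('t',round(o['clock'],2),'F tool',F.mean(0).round(2),'sd',F.std(0).round(2),'rad',np.linalg.norm(d).round(4),'ang',np.degrees(np.arctan2(d[1],d[0])).round(1),'jaw',np.degrees(np.arctan2(M[1,0],M[0,0])).round(1),'z',o['tcp_pos'][2].round(4),'w',o['grip_width'].round(4))
E
python3 ff.py
```

```text
Traceback (most recent call last):
  File "ff.py", line 7, in <module>
    F=np.array(F); print('t',round(o['clock'],2),'F tool',F.mean(0).round(2),'sd',F.std(0).round(2),'rad',np.linalg.norm(d).round(4),'ang',np.degrees(np.arctan2(d[1],d[0])).round(1),'jaw',np.degrees(np.arctan2(M[1,0],M[0,0])).round(1),'z',o['tcp_pos'][2].round(4),'w',o['grip_width'].round(4))
                                                                                                                                                                                                                                                                            ^^^^^^^^^^^^^^^^^^^^^
AttributeError: 'float' object has no attribute 'round'
```

Request:
send_rows(plan=[[-0.405, 0, 0.014, 4, 0.22], [-0.405, 0, 0.014, 4, 0.22], [-0.405, 0, 0.014, 4, 0.22], [-0.405, 0, 0.014, 4, 0.22], [-0.405, 0, 0.014, 4, 0.22], [0, 0, 0, 0, 0.22]])

```text
clock: 19.9
tcp_pos: [0.5899, -0.0734, 0.1693]
orientation: [-1.545, -0.333, 0.334]
contact_force: [0.6, 0.1, -0.1]
grip_width: 0.0185
```

```bash
python3 ff.py
```

```text
Traceback (most recent call last):
  File "ff.py", line 7, in <module>
    F=np.array(F); print('t',round(o['clock'],2),'F tool',F.mean(0).round(2),'sd',F.std(0).round(2),'rad',np.linalg.norm(d).round(4),'ang',np.degrees(np.arctan2(d[1],d[0])).round(1),'jaw',np.degrees(np.arctan2(M[1,0],M[0,0])).round(1),'z',o['tcp_pos'][2].round(4),'w',o['grip_width'].round(4))
                                                                                                                                                                                                                                                                            ^^^^^^^^^^^^^^^^^^^^^
AttributeError: 'float' object has no attribute 'round'
```

```bash
sed -i "s/o\['grip_width'\].round(4)/round(o['grip_width'],4)/" ff.py; python3 ff.py
```

```text
t 20.4 F tool [0.3  0.43 0.02] sd [0.42 0.16 0.09] rad 0.0575 ang -67.8 jaw 24.3 z 0.1693 w 0.0189
```

Request:
send_rows(plan=[[-0.405, 0, 0.014, 4, 0.22], [-0.405, 0, 0.014, 4, 0.22], [-0.405, 0, 0.014, 4, 0.22], [0, 0, 0, 0, 0.22]])

```text
clock: 20.9
tcp_pos: [0.5786, -0.0771, 0.1694]
orientation: [-1.564, -0.169, 0.17]
contact_force: [-0.1, -0.3, 0.5]
grip_width: 0.0188
```

```bash
python3 ff.py
```

```text
t 21.15 F tool [-0.13 -0.2  -0.24] sd [0.44 0.27 0.56] rad 0.058 ang -79.7 jaw 12.4 z 0.1693 w 0.019
```

Request:
send_rows(plan=[[-0.405, 0, 0.014, 4, 0.22], [-0.405, 0, 0.014, 4, 0.22], [-0.405, 0, 0.014, 4, 0.22]])

```text
clock: 21.52
tcp_pos: [0.567, -0.0781, 0.1694]
orientation: [-1.57, -0.004, 0.003]
contact_force: [0.8, 0.3, -0.3]
grip_width: 0.0185
```

```bash
python3 ff.py; python3 kz.py s14
```

```text
t 21.77 F tool [-0.14  0.2  -0.1 ] sd [0.52 0.64 0.37] rad 0.0584 ang -91.7 jaw 0.4 z 0.1693 w 0.0182
t 21.82 p [ 0.5668 -0.0784  0.1693] jaw deg 0.4 y [ 0.  0. -1.] F [ 0.   0.3 -0.1] Mo [ 0.01 -0.03 -0.02] w 0.0186 j [ 0.35  0.43 -0.41  1.86  0.21  0.9  -0.15]
```

View pics/s14.png

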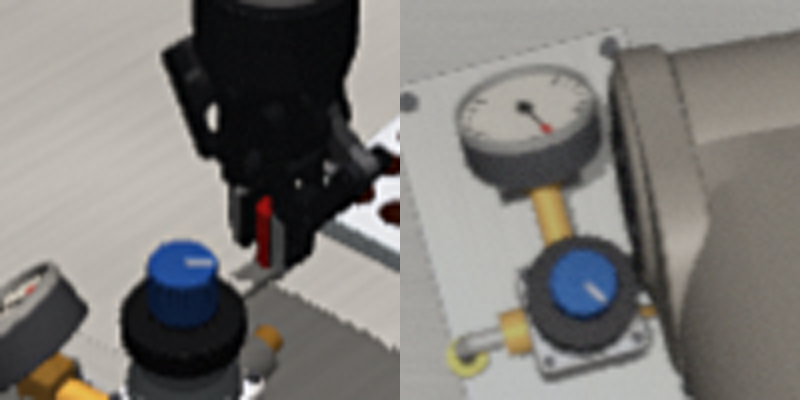

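Request:
send_rows(plan=[[-0.405, 0, 0.014, 4, 0.22], [-0.405, 0, 0.014, 4, 0.22], [-0.405, 0, 0.014, 4, 0.22], [-0.405, 0, 0.014, 4, 0.22]])

```text
clock: 22.38
tcp_pos: [0.551, -0.0761, 0.1694]
orientation: [-1.56, 0.215, -0.217]
contact_force: [1.9, 0.6, -0.8]
grip_width: 0.0188
```

```bash
python3 ff.py
```

```text
t 22.62 F tool [0.4  0.48 0.45] sd [0.95 0.62 0.49] rad 0.059 ang -107.5 jaw -15.6 z 0.1693 w 0.0188
```

Request:
send_rows(plan=[[-0.405, 0, 0.014, 4, 0.22], [-0.405, 0, 0.014, 4, 0.22], [-0.405, 0, 0.014, 4, 0.22]])

```text
clock: 23.0
tcp_pos: [0.54, -0.0718, 0.1694]
orientation: [-1.537, 0.379, -0.381]
contact_force: [2.1, -0.1, -2.0]
grip_width: 0.0185
```

```bash
python3 ff.py
```

```text
t 23.25 F tool [0.46 0.03 0.25] sd [0.86 0.99 0.55] rad 0.0595 ang -119.3 jaw -27.6 z 0.1692 w 0.0184
```

Request:
send_rows(plan=[[-0.405, 0, 0.03, 4, 0.22], [-0.405, 0, 0.03, 4, 0.22]])

```text
clock: 23.5
tcp_pos: [0.5333, -0.0677, 0.1694]
orientation: [-1.515, 0.488, -0.49]
contact_force: [3.3, -1.1, -1.8]
grip_width: 0.0186
```

Request:
send_rows(plan=[[-0.405, 0, 0.03, 4, 0.22], [-0.405, 0, 0.03, 4, 0.22]])

```text
clock: 23.75
tcp_pos: [0.5275, -0.0625, 0.1694]
orientation: [-1.487, 0.596, -0.599]
contact_force: [3.0, -1.7, -2.7]
grip_width: 0.0187
```

```bash
python3 ff.py; python3 kz.py s15
```

```text
t 24.0 F tool [2.3  1.46 0.36] sd [0.58 1.01 0.44] rad 0.0592 ang -134.6 jaw -43.6 z 0.1694 w 0.0187
t 24.05 p [ 0.527  -0.0622  0.1694] jaw deg -43.6 y [ 0.001 -0.    -1.   ] F [ 2.4 -1.5 -1.4] Mo [-0.35 -0.48 -0.02] w 0.019 j [ 0.22  0.35 -0.26  1.96  0.12  0.85 -0.87]
```

View pics/s15.png

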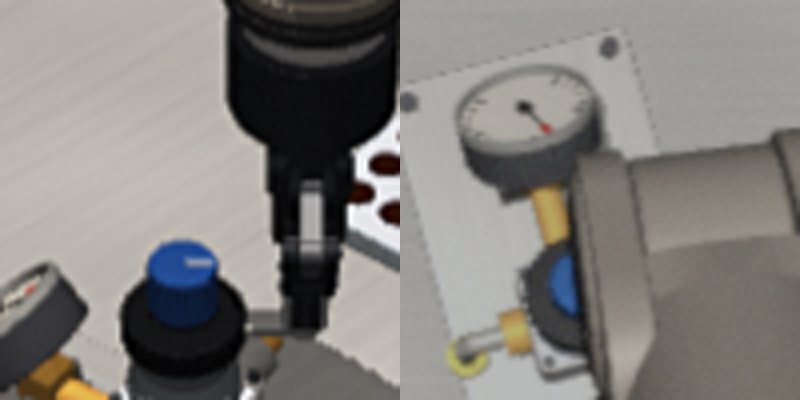

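Request:
send_rows(plan=[[-0.405, 0, 0.02, 4, 0.22], [-0.405, 0, 0.02, 4, 0.22]])

```text
clock: 24.35
tcp_pos: [0.5219, -0.0562, 0.1694]
orientation: [-1.453, 0.704, -0.707]
contact_force: [4.7, -2.0, -1.4]
grip_width: 0.019
```

Request:
send_rows(plan=[[-0.405, 0, 0.02, 4, 0.22]])

```text
clock: 24.48
tcp_pos: [0.5196, -0.0529, 0.1695]
orientation: [-1.434, 0.758, -0.76]
contact_force: [5.1, -3.0, -3.5]
grip_width: 0.019
```

```bash
python3 ff.py
```

```text
t 24.73 F tool [3.55 2.17 1.72] sd [1.15 0.74 0.51] rad 0.0591 ang -146.6 jaw -55.6 z 0.1694 w 0.0193
```

Request:
send_rows(plan=[[-0.405, 0, 0.02, 4, 0.22]])

```text
clock: 24.85
tcp_pos: [0.5176, -0.0496, 0.1695]
orientation: [-1.413, 0.811, -0.813]
contact_force: [4.7, -2.6, -2.7]
grip_width: 0.019
```

```bash
python3 ff.py;python3 kz.py s16
```

```text
t 25.1 F tool [3.63 1.27 1.97] sd [0.56 0.79 0.57] rad 0.0591 ang -150.5 jaw -59.6 z 0.1694 w 0.0187
t 25.15 p [ 0.5171 -0.0491  0.1694] jaw deg -59.6 y [ 0.001  0.    -1.   ] F [ 3.6 -0.9 -1. ] Mo [-0.48 -0.86 -0.  ] w 0.0185 j [ 0.15  0.32 -0.21  1.99  0.09  0.84 -1.15]
```

View pics/s16.png

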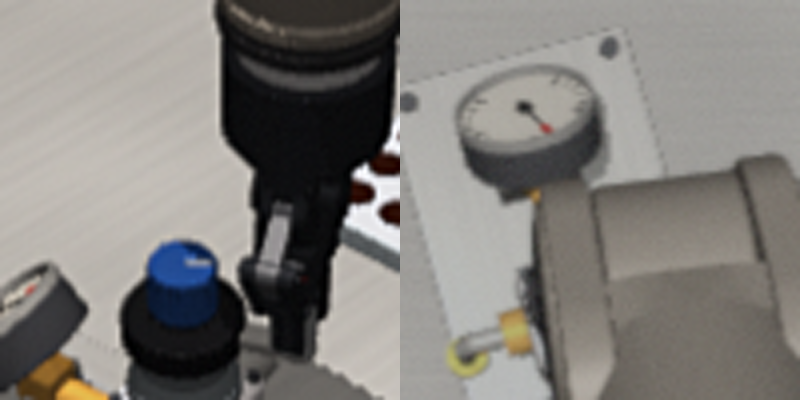

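Request:
send_rows(plan=[[-0.305, 0, 0.02, 3, 0.22], [-0.305, 0, 0.02, 3, 0.22]])

```text
clock: 25.45
tcp_pos: [0.5147, -0.0439, 0.1695]
orientation: [-1.38, 0.891, -0.893]
contact_force: [4.9, -3.9, -1.7]
grip_width: 0.0189
```

```bash
python3 ff.py
```

```text
t 25.7 F tool [4.67 0.88 2.51] sd [0.72 0.45 0.42] rad 0.059 ang -156.4 jaw -65.6 z 0.1694 w 0.0185
```

Request:
send_rows(plan=[[0.2, 0, 0, 0, 0.3], [0.1, 0, 0, 0, 0.4], [0, 0, 0, 0, 0.4], [0, -1.5, 0, 0, 0.4], [0, -2.5, 0, 0, 0.4], [0, -2.5, 0, 0, 0.4], [0, -1, -3, 0, 0.4], [0, 0, -5, 0, 0.4], [0, 0, -5, 0, 0.4], [0, 0, -3, 0, 0.4], [0, 0, 0, 0, 0.4]])

```text
clock: 27.08
tcp_pos: [0.3679, -0.1129, 0.2452]
orientation: [-1.38, 0.892, -0.894]
contact_force: [0.9, -0.0, -0.2]
grip_width: 0.0339
```

```bash
cat > fin.py <<'E'
from fit import *
from st import st
o,M=st()
fs=[grab('top') for _ in range(6)]
f=fs[0]; m=np.mean([x['image'].astype(float) for x in fs],0)
f['image']=np.clip(m,0,255).astype(np.uint8)
i=rect_of(f['image'],f); 
for r0,r1 in((35,100),(45,125),(55,140),(60,110)):
    p,d,s=needle(i,17,r0=r0,r1=r1); rc=redc(i); n=np.array([-d[1],d[0]]); print('ang',np.degrees(np.arctan2(-d[0],-d[1])),s,'red lateral mm',(rc-p)@n/6.5)
c=f['image'][170:190,303:325]
cv2.imwrite('pics/raw3.png',np.hstack([cv2.resize(c,None,fx=18,fy=18,interpolation=cv2.INTER_NEAREST)[:360],cv2.resize(f['image'][150:290,270:410],(360,360),interpolation=cv2.INTER_CUBIC)])[:,:,::-1])
E
python3 fin.py
```

```text
t 27.07 p [ 0.3679 -0.1129  0.2452] jaw deg -65.8 y [ 0.001 -0.001 -1.   ] F [ 0.9 -0.  -0.2] Mo [ 0.04 -0.01 -0.04] w 0.0339 j [ 0.28 -0.01 -0.15  2.19 -0.    0.96 -1.01]
ang 14.634019 0.20718866474886471 red lateral mm -0.35231609639267697
ang 15.136011 0.2897445796921256 red lateral mm -0.19781226402437657
ang 15.135737 0.2878537290171191 red lateral mm -0.20769702990463243
ang 14.736068 0.2505755559337883 red lateral mm -0.32317317320094385
```

View pics/raw3.png

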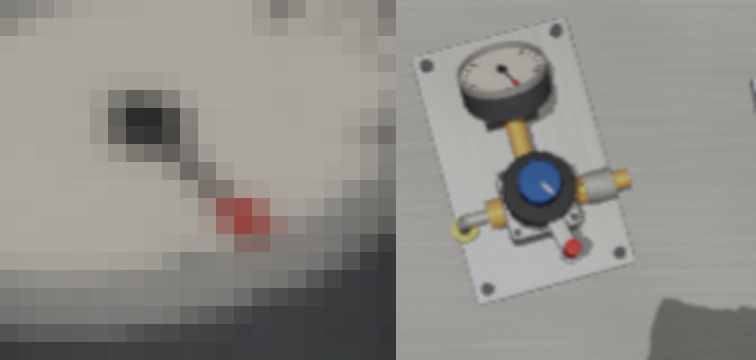

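```bash
python3 -c "
from h import r
print(r.hand_in()); print(r.get_obs()['contact_force'],r.get_obs()['clock'])"
```

```text
the job is handed in; nothing more can be done
None
the job is handed in; nothing more can be done
```

The ring was slackened, the needle set on the red hand, and the ring tightened again to about 5.6 N at the handle. The job was handed in at about 27.5 s; no verdict was reported.

- **Slackening:** I swung the ring counter-clockwise by its handle by about 30°. The white line on the knob stayed put.
- **Setting:** I turned the knob clockwise about 40°, which left the needle 1 to 1.5 mm short. I gripped it once more and added about 4°. With the fingers off, the needle was about 0.3 mm sideways from the red hand.
- **Tightening:** I pushed the handle clockwise from straddled fingers. It began to bite at about -115° and ended at about -156° round the axis. The force at the end of the last move was about 5.6 N. With the arm stopped it averaged 4.7 N, with roughly 0.5 to 1 N of noise, so both readings are inside the 4 to 9 N band.
- **Last check before hand-in:** The needle was unchanged, 0.2 to 0.35 mm from the red hand. The handle had stayed where I left it. The arm was clear of the station, with only sensor noise on the force reading.

**Disagreements:**
- The two cameras placed the regulator axis about 5 mm apart. I checked against the gripper's position in the side picture and by centring on the parts.
- One automatic fit of the needle in the starting picture gave 61° where reading the picture gave 50°. I discarded the fit.

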